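# Turn the windowsill tray until the dreidel faces front

## Task

Turn the round tray gently, by pushing the pegs on its rim with the fingertips, until the wooden dreidel lies squarely in line with the steel pointer at the front, then let go and leave the tray at rest. Pick nothing up: the dreidel, tin box, vial and saucer just ride on the tray and must not be touched, and the menorah stays where it stands.

Things in the scene. Friction and masses are not known exactly. Their poses are not given: they have to be found in the camera images.
- tray (a joint): turning angle of the round dark wooden tray, rad, about its vertical axis; 0 at the start of every run, positive counter-clockwise seen from above, endless. The tray is a 280 mm disc, 16 mm thick, top 30 mm above the sill, on a fixed foot. It has light friction (about 0.1 N m, so 1 to 2 N at a peg turns it) and stops where it is left.
- tray_center (a point): centre of the tray's top face, on the turning axis, 30 mm above the sill; turns with the tray
- foot: the tray's fixed dark steel foot, origin on the turning axis at sill level. A flat steel pointer, at most 10 mm high, sticks out from under the tray along the foot's own -x axis, its diamond tip ending 196 mm from the axis. That side is the front of the tray.
- front (a point): fixed point above the pointer's line, 70 mm from the turning axis, at the height of the tray's top: where the dreidel's origin should come to lie
- dreidel: plain light-wood dreidel (spinning top) lying on its side loose on the tray, 56 mm long with a 28 mm square body, a cone point and a thin stem; 28 mm high. Origin at its underside below the middle of the square body, about 70 mm from the turning axis; its own +x runs toward the cone point. It rides with the tray.
- tin: plain tin box standing loose on the tray, 48 x 36 mm, 30 mm high, origin at the centre of its underside, about 70 mm from the turning axis
- vial: small corked glass vial standing loose on the tray, 26 mm across, 49 mm high, origin at the centre of its underside, about 70 mm from the turning axis
- saucer: small grey stoneware saucer standing loose on the tray, 60 mm across, 11 mm high, origin at the centre of its underside, about 70 mm from the turning axis
- menorah: slim steel menorah with nine holders standing on the sill beside the tray, 206 mm wide along its own y (holders), base 70 x 130 mm, 186 mm high, 0.8 kg, origin at the centre of its underside
- peg0 (a point): top centre of an upright steel peg on the tray's rim, 12 mm thick, rising 30 mm above the tray's top (its top is 60 mm above the sill), 130 mm from the turning axis; six such pegs, 60 degrees apart, numbered counter-clockwise; they turn with the tray
- peg1 (a point): top centre of an upright steel peg on the tray's rim, 12 mm thick, rising 30 mm above the tray's top (its top is 60 mm above the sill), 130 mm from the turning axis; six such pegs, 60 degrees apart, numbered counter-clockwise; they turn with the tray
- peg2 (a point): top centre of an upright steel peg on the tray's rim, 12 mm thick, rising 30 mm above the tray's top (its top is 60 mm above the sill), 130 mm from the turning axis; six such pegs, 60 degrees apart, numbered counter-clockwise; they turn with the tray
- peg3 (a point): top centre of an upright steel peg on the tray's rim, 12 mm thick, rising 30 mm above the tray's top (its top is 60 mm above the sill), 130 mm from the turning axis; six such pegs, 60 degrees apart, numbered counter-clockwise; they turn with the tray
- peg4 (a point): top centre of an upright steel peg on the tray's rim, 12 mm thick, rising 30 mm above the tray's top (its top is 60 mm above the sill), 130 mm from the turning axis; six such pegs, 60 degrees apart, numbered counter-clockwise; they turn with the tray
- peg5 (a point): top centre of an upright steel peg on the tray's rim, 12 mm thick, rising 30 mm above the tray's top (its top is 60 mm above the sill), 130 mm from the turning axis; six such pegs, 60 degrees apart, numbered counter-clockwise; they turn with the tray

How it is judged:
By the outcome, as a careful person would: the job done as asked, in the order asked, and still so for the second after the job is handed in, with the robot touching nothing.
It also fails if it takes over 67 s, if anything falls off the work surface, if the arm or the gripper's body presses on something with over 40 N, if the wrist force passes 120 N, or if a joint passes its speed limit or range.

## Robot

A 6-joint arm with a two-finger parallel gripper is mounted at the origin on the work surface. World frame = base frame: x ahead of the robot, y to its left, z up, the work surface at z = 0. Lengths are in m, angles in rad, forces in N, time in s.
With the tool pointing down it reaches from about 0.3 to 0.75 m from the base axis. Payload 8.5 kg.
Tool frame: the origin (TCP) lies at the very end of the fingers, on their centre line; the grasp point (between the pads) lies 19 mm behind it; z points along the fingers, x is the direction in which the jaws open and shut, and the axes are right-handed (so a half turn about z gives the same grasp; the last joint's range is limited). The gripper opens to 85 mm and grips with 20 to 120 N. Pads are 22 mm wide; open, the fingers measure 114 mm over their backs; the gripper's body (76 mm by 85 mm) begins 54 mm behind the grasp point. The pads swing forward as they close: fully open they stand 13 mm farther back than shut.
Start: joints at [1.13, 0.381, 1.297, -0, 1.464, -0.215], TCP at [0.123, 0.536, 0.193] pointing down, gripper open.
Joint ranges: [-3.11, 3.11], [-0.89, 2.33], [0.22, 2.48], [-1.42, 4.56], [0.17, 2.85], [-2.88, 2.88]. Speed limits (rad/s): [2.39, 2.39, 3.14, 3.14, 3.14, 3.14].

## Interface

Orientations are given as a 3x3 rotation matrix whose columns are the frame's x, y, z axes.
In Python, from station import monitor, optics, bot, look_for, cut_out gives the robot as it stands.
- The arm moves only by the shell command python3 -m crank 'ROWS' [FORCE]. ROWS is JSON, one flat list of numbers, 7 for each row, row after row: the turn, a rotation vector about the tool's x, y, z in rad, then the shift along the tool's x, y, z in cm, then the finger opening in cm, from 0 to 8.54. A call has 1 to 8 rows; each row is the pose to reach, as a shift and turn from the pose measured when the call began, along the tool's axes at that moment; what a row does not reach only later rows make up. A row lasts 1/12 s, in which the tool goes at most 41.7 mm and 7.16 degrees, less where a joint would pass 70% of its speed; a pose out of reach is approached as far as the arm can. A call with a gripper value outside its range is refused whole. The fingers move at their own pace and stop on an object; FORCE is the grip in N (left out, the last holds). Time passes only in rows, so rows that repeat a pose let the fingers close. It gives the time, the measured TCP pose, the force and the opening at its end, in the units of the state.
- monitor.read_state(): the state, without advancing time (a new reading comes with each control period).
- optics.camera(name): name is "scene" or "top"; returns the picture (420x560x3 uint8, blue, green, red); there is no depth.
- optics.calibration(name): a dict with "fx", "fy", "cx", "cy" (pixels), "cam_to_world" (4x4, takes a point from camera to world coordinates). Camera axes: x right, y down, z forward; pixel columns grow to the right and rows downward; lengths in m; the calibration is good to about 2 mm. A picture is of the moment at which its call begins. calibration takes no time and is no camera call.
- bot.sign_off(): hands the job in, once; it reports no verdict.
Trained networks look in the newest picture that a camera, given by its name, has taken for a name from the list of things; names that differ only in an ending like _2 or _b are one class to them, and where a whole thing is asked for, a point or a joint stands for the part that bears it (a point fixed in the world has none). Each returns a list of dicts, best first, with "confidence" (0 to 1); they miss things now and then, are a little off and sometimes report something else, mostly with a low value. They report only what shows in the picture. A call takes as long as a camera call.
- look_for(thing, camera): "position" ([row, column] in pixels, amid what is visible of it).
- cut_out(thing, camera): "region" (420x560 bool, what is visible of it) and "position" ([row, column] in pixels, amid what is visible of it).
The state is a dict: "clock": time; "joint_pos": joint angles; "qvel": joint speeds; "tau": joint torques, N m; "position": TCP position; "tool_rot": TCP orientation; "contact_force": force on the tool from outside, world axes, zero at the start; "moment": the same for the moment, N m; "gripper_width": finger opening in m.
Only numpy, scipy, OpenCV 4.12 (cv2) and the standard library are available. Lean on these libraries where they do the work, as an engineer would, in place of code of your own. Each camera call takes 0.05 s, during which the arm holds its last target.

## Working session

There is one attempt and no reset: what is moved stays moved. The work goes in short steps, Python scripts to look and compute and a shell command to move; the robot and the scene stay as the last step left them, time stands still between calls to the robot, and variables do not carry over. Pictures are saved under pics/ and viewed, and the job is handed in when it is done.

```bash
ls; mkdir -p pics; python3 - <<'E'
from station import monitor, optics
import cv2
s=monitor.read_state()
print({k:(v if not hasattr(v,'tolist') else v.tolist()) for k,v in s.items()})
for n in("scene","top"):
    im=optics.camera(n); cv2.imwrite(f"pics/{n}0.png",im)
    c=optics.calibration(n); print(n,c)
E
```

```text
pics
{'clock': 0.0, 'joint_pos': [1.1297086494355049, 0.38117703598475516, 1.2983032066777331, 3.860717176705726e-06, 1.4636179842101067, -0.2152698264140922], 'qvel': [0.0001591223973867009, -0.0015666993386591426, 2.606293343085298e-05, -0.0012093581927354051, 0.0008706931167390848, -0.0016609325723835856], 'tau': [0.00018858705061575165, -44.84571933746338, -23.128219842910767, -0.00021157521132408874, 0.004762060852954164, -1.3661838806910964e-05], 'position': [0.12296880132691174, 0.5356941971638357, 0.19190770202656754], 'tool_rot': [[0.22390345404954243, 0.9746111150837136, -0.0006462352240385712], [0.9746102207331279, -0.22390415024862573, -0.0013598323295656502], [-0.00147000245174397, -0.0003253562988277836, -0.9999988666173929]], 'contact_force': [-0.055996233651002765, -0.4733967651336138, 0.21476777348772616], 'moment': [-0.025009160459266173, 0.0029577888244687947, 0.053779075395550435], 'gripper_width': 0.08529255678873567}
scene {'fx': 408.62693599541814, 'fy': 408.62693599541814, 'cx': 277.053715777173, 'cy': 216.91302447844578, 'cam_to_world': array([[-0.48650481,  0.49187584, -0.7220604 ,  1.1668129 ],
       [ 0.87347302,  0.25593812, -0.41417456,  0.24086718],
       [-0.01891968, -0.8321982 , -0.5541554 ,  0.4973795 ],
       [ 0.        ,  0.        ,  0.        ,  1.        ]])}
top {'fx': 516.0398511291426, 'fy': 516.0398511291426, 'cx': 280.1658073889795, 'cy': 210.92942158043104, 'cam_to_world': array([[ 7.45003184e-02, -9.74155935e-01,  2.13236763e-01,
         3.23597145e-01],
       [-9.97220844e-01, -7.26614157e-02,  1.64592681e-02,
        -1.14416169e-01],
       [-5.39808573e-04, -2.13870366e-01, -9.76861902e-01,
         1.25212139e+00],
       [ 0.00000000e+00,  0.00000000e+00,  0.00000000e+00,
         1.00000000e+00]])}
```

View pics/scene0.png

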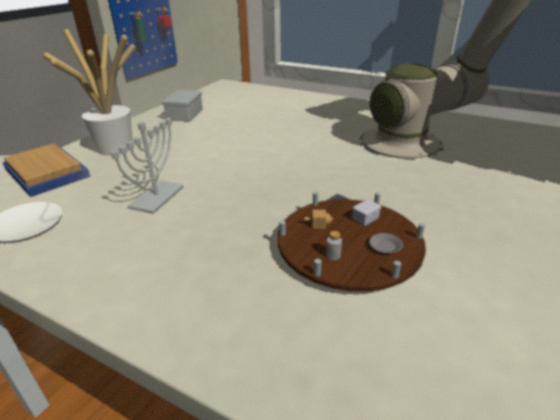

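View pics/top0.png

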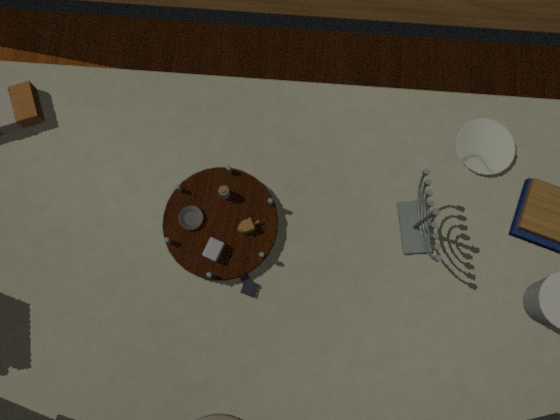

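The top view shows the tray centred near row 222, column 221, with the pointer tip near (292, 252) and the dreidel near (226, 248). The tin is at (250, 213), the saucer at (217, 190) and the vial at (192, 224). The menorah is far away, near (225, 420). Next I measure them.

```bash
cat > h.py <<'E'
import numpy as np, cv2
from station import monitor, optics, look_for, cut_out
def plane(n,rc,z):
    c=optics.calibration(n);T=c["cam_to_world"];rc=np.atleast_2d(rc).astype(float)
    d=np.c_[(rc[:,1]-c["cx"])/c["fx"],(rc[:,0]-c["cy"])/c["fy"],np.ones(len(rc))]@T[:3,:3].T
    o=T[:3,3]; return o+d*((z-o[2])/d[:,2])[:,None]
def proj(n,P):
    c=optics.calibration(n);T=c["cam_to_world"];q=(np.atleast_2d(P)-T[:3,3])@T[:3,:3]
    return np.c_[q[:,1]/q[:,2]*c["fy"]+c["cy"],q[:,0]/q[:,2]*c["fx"]+c["cx"]]
def tri(a,b):
    A=[];B=[]
    for n,rc in(("top",a),("scene",b)):
        o=optics.calibration(n)["cam_to_world"][:3,3];d=plane(n,rc,0)[0]-o;d/=np.linalg.norm(d)
        M=np.eye(3)-np.outer(d,d);A.append(M);B.append(M@o)
    return np.linalg.lstsq(np.vstack(A),np.hstack(B),rcond=None)[0]
E
python3 - <<'E'
from h import *
np.set_printoptions(precision=4,suppress=True)
for n in("top","scene"):
    im=optics.camera(n)
    for t in("tray_center","peg0","dreidel","tin","vial","saucer","menorah","foot"):
        r=look_for(t,n)
        for q in r[:8]: print(n,t,round(q["confidence"],2),np.round(q["position"],1),plane(n,q["position"],0.05 if t=="peg0" else .035)[0,:2])
im=cv2.imread("pics/top0.png")[150:310,140:300];cv2.imwrite("pics/topz.png",cv2.resize(im,None,fx=3.7,fy=3.7,interpolation=cv2.INTER_CUBIC))
im=cv2.imread("pics/scene0.png")[170:300,260:440];cv2.imwrite("pics/scz.png",cv2.resize(im,None,fx=4.4,fy=4.4,interpolation=cv2.INTER_CUBIC))
E
```

```text
top tray_center 0.67 [222.2 223.1] [0.5514 0.0408]
top peg0 0.65 [222.3 222.1] [0.5482 0.0412]
top dreidel 0.68 [224.6 248.1] [ 0.5501 -0.0196]
top tin 0.8 [246.  211.5] [0.4919 0.0626]
top vial 0.6 [191.2 223.7] [0.6281 0.0469]
top saucer 0.72 [214.5 192.5] [0.5648 0.1162]
top saucer 0.42 [223.  222.1] [0.5493 0.043 ]
top menorah 0.74 [223.3 419. ] [ 0.5838 -0.4287]
top menorah 0.33 [223. 248.] [ 0.5539 -0.0191]
top foot 0.68 [286.4 248.6] [ 0.4035 -0.0337]
scene tray_center 0.28 [217.8 320.9] [ 0.5261 -0.0242]
scene peg0 0.73 [247.3 347.4] [0.6111 0.064 ]
scene dreidel 0.83 [216.6 319.6] [ 0.5233 -0.0283]
scene tin 0.75 [208.8 367.2] [0.4507 0.0475]
scene vial 0.72 [241.4 331.2] [0.5897 0.0251]
scene saucer 0.84 [240.8 384.9] [0.5417 0.1125]
scene menorah 0.67 [165.  148.6] [ 0.5068 -0.5128]
```

View pics/topz.png

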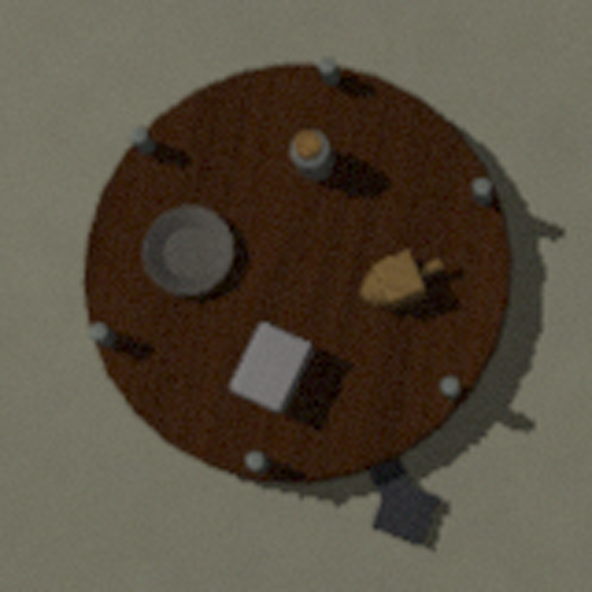

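View pics/scz.png

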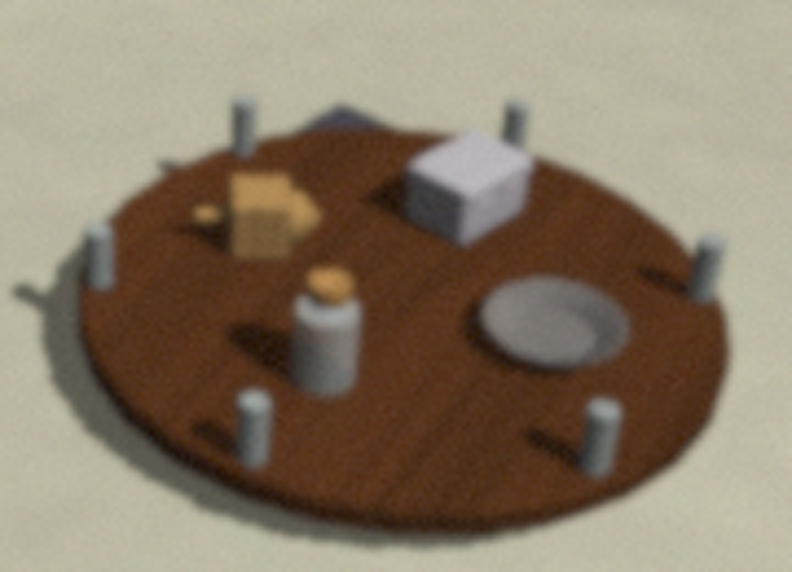

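```bash
python3 - <<'E'
from h import *
from scipy.optimize import least_squares
np.set_printoptions(precision=4,suppress=True)
zt=np.array([(330,66),(142,133),(98,329),(256,456),(449,382),(482,183)],float)
T=np.c_[150+zt[:,1]/3.7,140+zt[:,0]/3.7]
# same pegs in scene: order vial-ish front.. 
zs=np.array([(255,396),(603,406),(710,240),(516,105),(243,103),(98,228)],float)
S=np.c_[170+zs[:,1]/4.4,260+zs[:,0]/4.4]
P=np.array([tri(a,b) for a,b in zip(T,S)]);print(P)
P2=plane("top",T,.06);print(P2)
for Q in(P,P2,plane("scene",S,.06)):
    f=lambda p:(Q[:,:2]-np.c_[p[0]+.13*np.cos(p[2]+np.arange(6)*np.pi/3),p[1]+.13*np.sin(p[2]+np.arange(6)*np.pi/3)]).ravel()
    r=least_squares(f,[.55,.04,0]);print("fit",r.x,np.degrees(r.x[2]),"rms",np.sqrt(np.mean(r.fun**2)))
def tz(x,y,z):return plane("top",[150+y/3.7,140+x/3.7],z)[0]
print("pointer corners",tz(437,548,.0),tz(409,513,.01),tz(447,507,.008),tz(376,528,.008),tz(386,465,.008))
for n in("top","scene"):
    optics.camera(n)
    for t in("dreidel","tray_center","foot"):
        for q in cut_out(t,n)[:2]:
            m=q["region"].astype(np.uint8);print(n,t,q["confidence"],m.sum(),q["position"])
            np.save(f"/tmp/{n}_{t}.npy",m) if q["confidence"]>.4 else 0
E
```

```text
[[ 0.68    0.0368  0.0611]
 [ 0.626   0.1535  0.0618]
 [ 0.4972  0.1649  0.0613]
 [ 0.425   0.0578  0.0605]
 [ 0.4804 -0.0584  0.0592]
 [ 0.6093 -0.0684  0.0616]]
[[ 0.6807  0.0361  0.06  ]
 [ 0.6267  0.1529  0.06  ]
 [ 0.4973  0.1657  0.06  ]
 [ 0.4251  0.0578  0.06  ]
 [ 0.4802 -0.0582  0.06  ]
 [ 0.6099 -0.0688  0.06  ]]
fit [ 0.553   0.0477 -0.0787] -4.509450302001378 rms 0.001151910189400459
fit [ 0.5533  0.0476 -0.0812] -4.652187556542817 rms 0.0011318520588669753
fit [ 0.5517  0.0477 -0.0742] -4.254068887854798 rms 0.00162741730056613
pointer corners [ 0.3798 -0.0566  0.    ] [ 0.4002 -0.0372  0.01  ] [ 0.406  -0.0612  0.008 ] [ 0.3892 -0.0166  0.008 ] [ 0.43   -0.0195  0.008 ]
top dreidel 0.77 199 [224.5, 246.9]
top dreidel 0.31 9402 [224.0, 225.9]
top tray_center 0.89 9122 [223.2, 225.7]
top foot 0.58 301 [284.2, 247.1]
scene dreidel 0.65 286 [220.8, 319.6]
scene tray_center 0.73 9442 [250.3, 351.1]
scene foot 0.45 64 [195.7, 338.6]
```

```bash
python3 - <<'E'
import cv2,numpy as np
im=cv2.imread("pics/top0.png")
a=cv2.resize(im[270:302,232:272],(800,640)[0:2] and (700,560),interpolation=cv2.INTER_CUBIC)
a=cv2.convertScaleAbs(a,alpha=1.8);cv2.imwrite("pics/ptr.png",a)
b=cv2.resize(im[212:240,230:270],(800,560),interpolation=cv2.INTER_CUBIC)
cv2.imwrite("pics/dr.png",cv2.convertScaleAbs(b,alpha=1.5))
E
```

```text
(no output)
```

View pics/ptr.png

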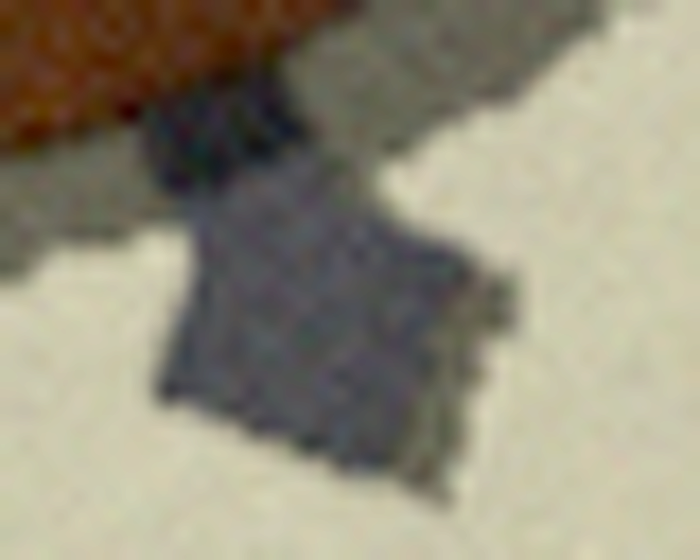

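View pics/dr.png

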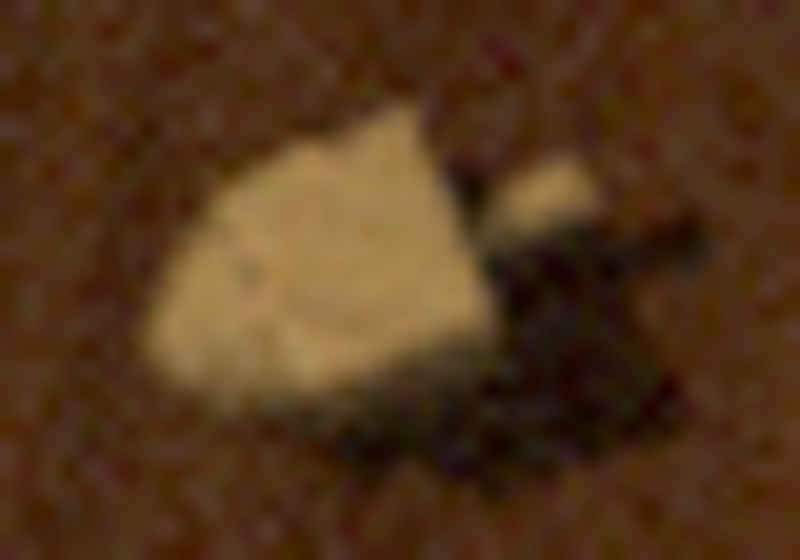

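```bash
cat >> h.py <<'E'
C=np.array([.553,.0477])
def ang(p): d=np.asarray(p)[:2]-C; return np.degrees(np.arctan2(d[1],d[0])),np.linalg.norm(d)
E
python3 - <<'E'
from h import *
np.set_printoptions(precision=4,suppress=True)
def pz(x,y,z):return plane("top",[270+y/17.5,232+x/17.5],z)[0]
def dz(x,y,z):return plane("top",[212+y/20,230+x/20],z)[0]
for n,p in dict(tip=pz(395,470,.008),L=pz(160,390,.008),R=pz(475,270,.008),neck=pz(250,175,.008)).items(): print(n,p,ang(p))
L,R=pz(160,390,.008),pz(475,270,.008);print("mid",ang((L+R)/2)); v=(R-L);print("perp",np.degrees(np.arctan2(v[1],v[0])))
q=[dz(415,105,.058),dz(490,325,.058),dz(295,385,.058),dz(215,190,.058)]
print("body",np.mean(q,0),ang(np.mean(q,0)),"axes",np.degrees(np.arctan2(*(q[1]-q[0])[1::-1])))
st,ct=dz(585,185,.044),dz(150,335,.044);print(st,ct,ang((st+ct)/2),"axis",np.degrees(np.arctan2(*(ct-st)[1::-1])),np.linalg.norm(ct-st))
E
```

```text
tip [ 0.3818 -0.0483  0.008 ] (np.float64(-150.72929261323245), np.float64(0.1963052195717396))
L [ 0.3901 -0.0154  0.008 ] (np.float64(-158.8204984240647), np.float64(0.17469330727535434))
R [ 0.4095 -0.0569  0.008 ] (np.float64(-143.91685486536346), np.float64(0.17758465369658552))
neck [ 0.4201 -0.0251  0.008 ] (np.float64(-151.30384816913005), np.float64(0.15155464228082116))
mid (np.float64(-151.30716810745528), np.float64(0.17465145818942615))
perp -64.95930082899362
body [ 0.5458 -0.0205  0.058 ] (np.float64(-96.01312064528373), np.float64(0.06853478776333892)) axes -156.63659570069808
[ 0.5585 -0.0462  0.044 ] [0.5365 0.0039 0.044 ] (np.float64(-94.5876074130098), np.float64(0.06904725962174624)) axis 113.68575842227428 0.05468997168758869
```

Both views agree: tray centre at (0.553, 0.048), peg tops at z≈0.060 and 130 mm radius. The pegs sit at −4.6°+60k. The pointer is at −151.1° and its tip measures 196 mm, as stated. The dreidel's origin is at about −96°, so the tray must turn about −55° (clockwise). I will push the peg at 115.4° with the shut fingers.

```bash
python3 -m crank '[0,0,-0.67,-29.8,42.3,0,0, 0,0,-0.67,-29.8,42.3,0,0, 0,0,-0.67,-29.8,42.3,0,0, 0,0,-0.67,-29.8,42.3,0,0, 0,0,-0.67,-29.8,42.3,0,0, 0,0,-0.67,-29.8,42.3,0,0, 0,0,-0.67,-29.8,42.3,0,0, 0,0,-0.67,-29.8,42.3,0,0]' 20; cat >>h.py <<'E'
def togo(pos,psi):
    s=monitor.read_state();R=s["tool_rot"];R=np.array(R);p=np.array(s["position"])
    cur=np.degrees(np.arctan2(R[1,0],R[0,0]))
    print("yaw",cur,"turn z",-np.radians(psi-cur),"shift cm",100*R.T@(np.array(pos)-p),"pos",p,"w",s["gripper_width"],"t",s["clock"],"F",np.round(s["contact_force"],2))
    Rx=np.array([[np.cos(np.radians(psi)),np.sin(np.radians(psi)),0],[np.sin(np.radians(psi)),-np.cos(np.radians(psi)),0],[0,0,-1]]).T
    from scipy.spatial.transform import Rotation as Ro
    print("rotvec",Ro.from_matrix(R.T@Rx.T).as_rotvec())
def fing(th,off,rad=.13): # finger centre behind peg at th deg
    a=np.radians(th);return C+rad*np.array([np.cos(a),np.sin(a)])+off*np.array([-np.sin(a),np.cos(a)])
E
python3 - <<'E'
from h import *
togo([*fing(115.4,.032),.19],115.4)
E
```

```text
clock: 2.07
position: [0.3272, 0.309, 0.1928]
tool_rot: [[-0.431, 0.902, 0.0], [0.902, 0.431, 0.0], [0.0, 0.001, -1.0]]
contact_force: [1.1, 0.2, 0.2]
gripper_width: -0.0002
yaw 115.56082057026904 turn z 0.002806848456129623 shift cm [-20.3082       5.92627793   0.28302241] pos [0.32724425 0.30904266 0.19281509] w -0.00023693737054384474 t 2.0667 F [1.06 0.24 0.18]
rotvec [ 5.40951034e-04 -8.41511188e-05  2.80682583e-03]
```

```bash
python3 -m crank '[0,0,0,-20.3,5.9,0,0, 0,0,0,-20.3,5.9,0,0, 0,0,0,-20.3,5.9,0,0, 0,0,0,-20.3,5.9,0,0, 0,0,0,-20.3,5.9,0,0, 0,0,0,-20.3,5.9,0,0, 0,0,0,-20.3,5.9,3,0, 0,0,0,-20.3,5.9,6,0]'
python3 - <<'E'
from h import *
togo([*fing(115.4,.032),.042],115.4)
im=optics.camera("scene");cv2.imwrite("pics/s1.png",im)
E
```

```text
clock: 2.73
position: [0.4694, 0.1508, 0.133]
tool_rot: [[-0.43, 0.903, 0.004], [0.903, 0.43, 0.001], [-0.001, 0.004, -1.0]]
contact_force: [1.2, 0.4, -0.3]
gripper_width: 0.0001
yaw 115.46098295841904 turn z 0.0010643534120189082 shift cm [ 0.11755251 -0.10791345  9.09903393] pos [0.46941542 0.15075115 0.13299551] w 5.5118971837122085e-05 t 2.7333 F [ 1.17  0.37 -0.26]
rotvec [0.0042088  0.00128227 0.00106705]
```

View pics/s1.png

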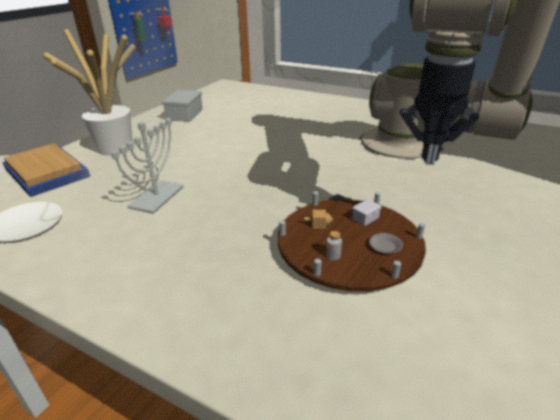

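The fingers are shut, with the tip at (155, 432) in the scene view, above and behind the peg at (231, 420). Nothing on the tray has moved. I descend next.

```bash
python3 -m crank '[0,0,0,0.1,-0.1,2,0, 0,0,0,0.1,-0.1,4,0, 0,0,0,0.1,-0.1,6,0, 0,0,0,0.1,-0.1,7.5,0, 0,0,0,0.1,-0.1,8.5,0, 0,0,0,0.1,-0.1,9.1,0, 0,0,0,0.1,-0.1,9.1,0]'
python3 - <<'E'
from h import *
togo([*fing(115.4,.017),.042],115.4)
im=optics.camera("scene");cv2.imwrite("pics/s2.png",cv2.resize(im[110:300,250:450],(800,760))[:600])
E
```

```text
clock: 3.37
position: [0.4632, 0.1514, 0.0356]
tool_rot: [[-0.431, 0.902, -0.009], [0.902, 0.431, -0.0], [0.004, -0.008, -1.0]]
contact_force: [-0.0, 0.3, 0.1]
gripper_width: 0.0
yaw 115.51271899030667 turn z 0.0019673175103748033 shift cm [-0.22179584  1.95366475 -0.65893846] pos [0.46323726 0.15142658 0.0355774 ] w 3.4893751595037434e-05 t 3.3667 F [-0.02  0.31  0.11]
rotvec [-0.00812365 -0.00354886  0.00198175]
```

View pics/s2.png

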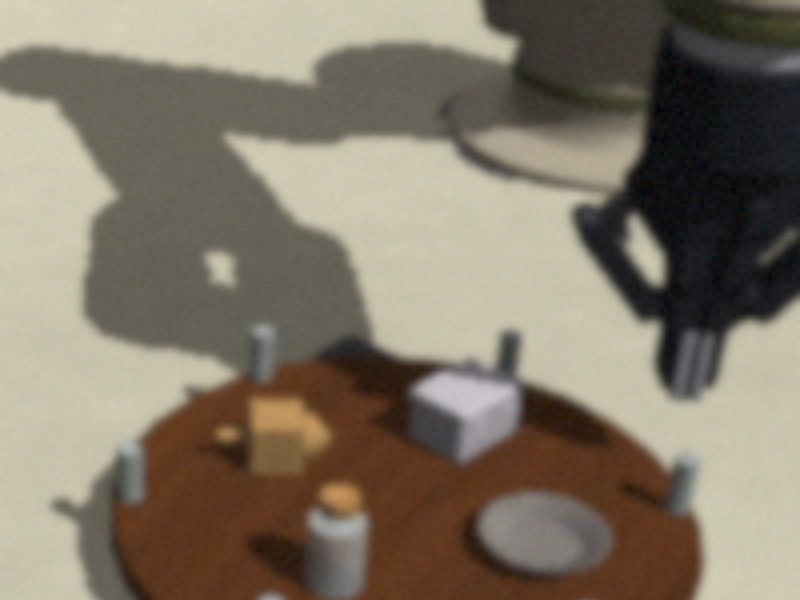

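```bash
python3 - <<'E'
from h import *
s=monitor.read_state();print(proj("scene",s["position"]),s["position"],s["qvel"])
togo([*fing(115.4,.022),.042],115.4)
E
```

```text
[[224.56223507 416.29051952]] [0.46365602 0.15143166 0.03626731] [-0.00019035 -0.01623308 -0.01184209 -0.00108974  0.00452579  0.00023304]
yaw 115.51403377808272 turn z 0.0019902648860319035 shift cm [-0.20377101  1.41691141 -0.58376922] pos [0.46365602 0.15143166 0.03626731] w -3.892061121898432e-05 t 3.4167 F [0.45 0.32 0.18]
rotvec [-0.00695506 -0.00309903  0.00200105]
```

```bash
python3 - <<'E'
from h import *
print(proj("scene",[[.4694,.1508,.133],[.3272,.309,.193]]))
im=optics.camera("scene")
p=proj("scene",monitor.read_state()["position"])[0];print(p)
z=cv2.resize(im[180:260,360:460],(800,640),interpolation=cv2.INTER_CUBIC)[:600]
cv2.drawMarker(z,(int((p[1]-360)*8),int((p[0]-180)*8)),(0,0,255),0,20,2)
cv2.imwrite("pics/s3.png",z)
im=optics.camera("top")
p=proj("top",monitor.read_state()["position"])[0];print(p)
z=cv2.resize(im[170:290,130:290],(800,600),interpolation=cv2.INTER_CUBIC)
cv2.drawMarker(z,(int((p[1]-130)*5),int((p[0]-170)*5)),(0,0,255),0,20,2)
cv2.imwrite("pics/t3.png",z)
E
```

```text
[[182.33477942 424.21948095]
 [139.071799   536.3065853 ]]
[224.477548   416.28587362]
[254.77022004 172.87548743]
```

View pics/s3.png

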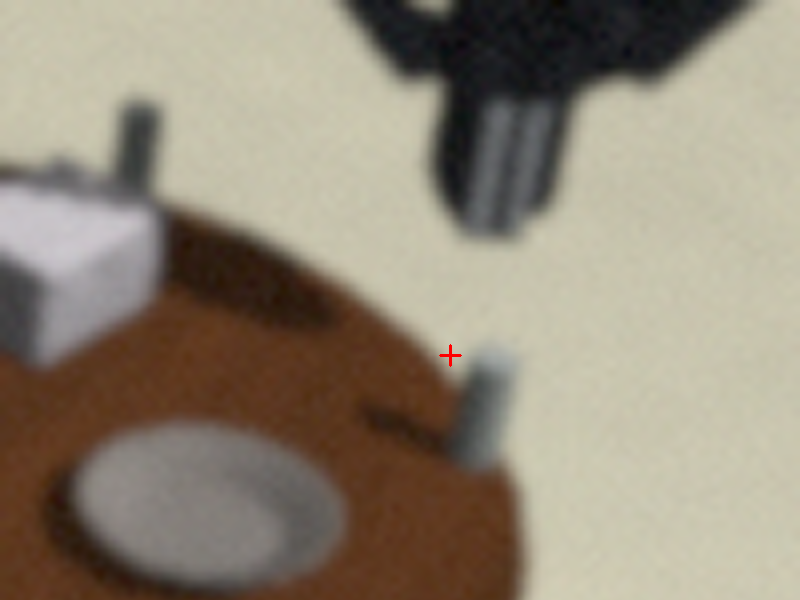

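View pics/t3.png

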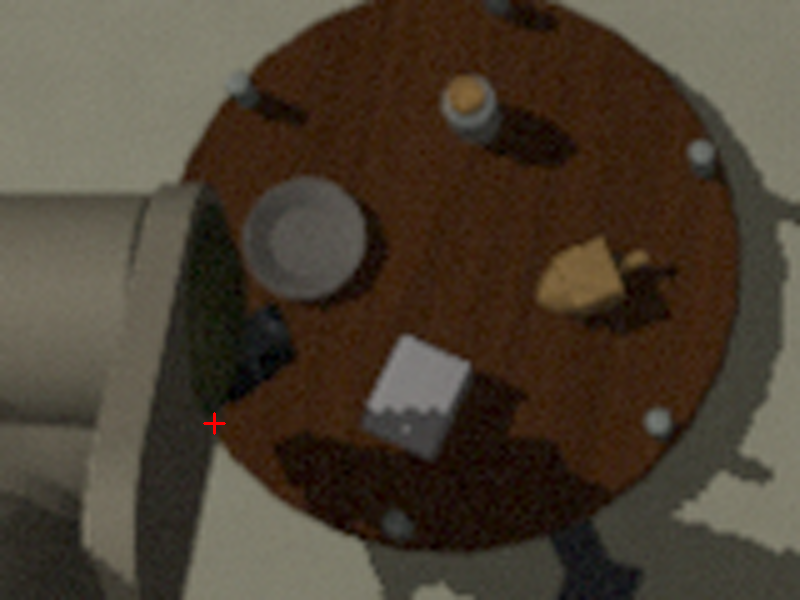

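```bash
python3 - <<'E'
from h import *
s=monitor.read_state();p=np.array(s["position"])
for z in(.036,.05,.06,.07,.08): print(z,proj("scene",[p[0],p[1],z]))
q=np.array(s["joint_pos"]);print(q)
o=optics.calibration("scene")["cam_to_world"][:3,3]
for z in (.036,.05,.06,.07,.08): print(z,plane("scene",[209.4,421.9],z)[0])
E
```

```text
0.036 [[224.77639117 416.20995682]]
0.05 [[218.84525229 417.43581157]]
0.06 [[214.53711708 418.326222  ]]
0.07 [[210.16787002 419.22926311]]
0.08 [[205.73620148 420.14520556]]
[ 7.20638873e-02  4.60009056e-01  1.69033055e+00  4.43939533e-04
  9.97341065e-01 -1.94416750e+00]
0.036 [0.40267825 0.1484666  0.036     ]
0.05 [0.42586499 0.15127039 0.05      ]
0.06 [0.44242695 0.15327309 0.06      ]
0.07 [0.4589889  0.15527579 0.07      ]
0.08 [0.47555085 0.15727849 0.08      ]
```

```bash
python3 - <<'E'
from h import *
im=cv2.imread("pics/s1.png")
p=(182.3,424.2)
z=cv2.resize(im[110:210,370:490],(720,600),interpolation=cv2.INTER_CUBIC)
cv2.drawMarker(z,(int((p[1]-370)*6),int((p[0]-110)*6)),(0,0,255),0,20,2)
cv2.imwrite("pics/s1z.png",z)
for n in ("scene","top"):
    im=optics.camera(n); print(np.round(optics.calibration(n)["cam_to_world"][:3,3],4))
    cv2.imwrite(f"pics/{n}4.png",cv2.convertScaleAbs(im,alpha=1.6))
togo([.46,.15,.04],115.4)
E
```

```text
[1.1668 0.2409 0.4974]
[ 0.3236 -0.1144  1.2521]
yaw 115.49974438186793 turn z 0.001740867873961763 shift cm [ 0.05119905 -0.42272928 -0.32366469] pos [0.46401664 0.15135768 0.03673943] w -0.00029685778140030165 t 3.6167 F [ 0.08  0.15 -0.14]
rotvec [-0.00536899 -0.00251784  0.00174763]
```

View pics/s1z.png

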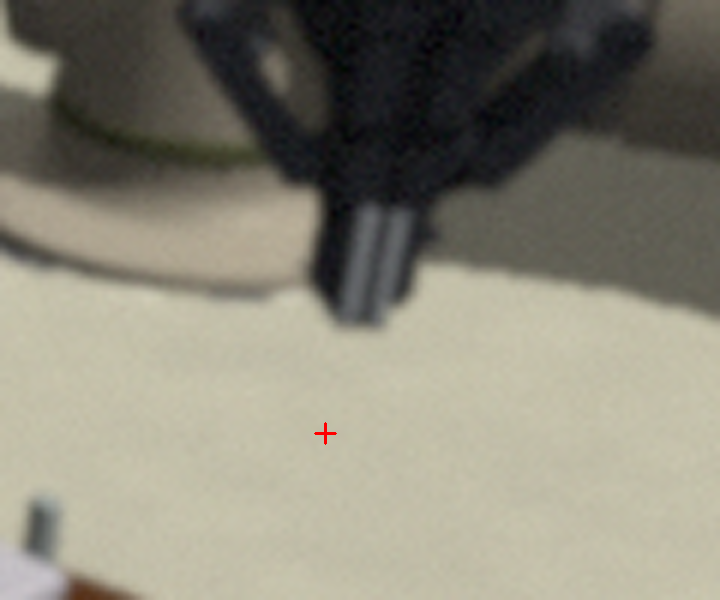

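View pics/scene4.png

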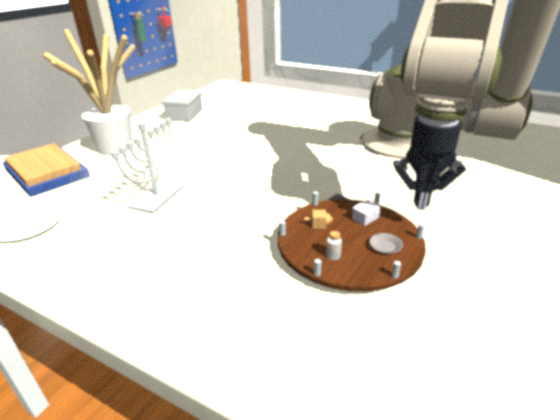

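View pics/top4.png

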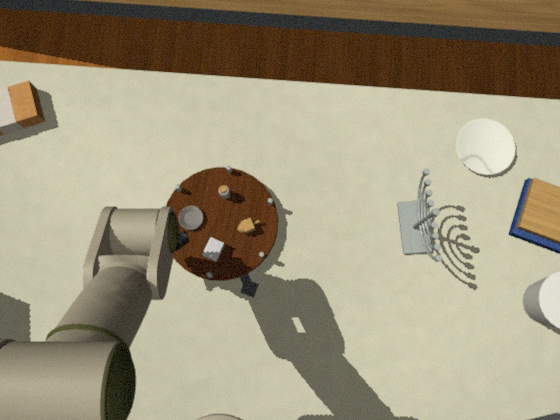

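```bash
python3 - <<'E'
from h import *
for z in (.06,.1,.12,.15,.2): print(z,plane("top",[238,183.6],z)[0], plane("top",[250,176],z)[0])
from scipy.optimize import least_squares
A=np.array([[.4694,.1508,.133],[.4637,.1514,.0363]]);B=np.array([[164,430.5],[209.4,421.9]])
for reg in(0,30,100):
    r=least_squares(lambda o:np.r_[(proj("scene",A+o)-B).ravel(),reg*o[:2]],[0,0,0.]);print(reg,r.x,r.fun)
E
```

```text
0.06 [0.50241056 0.12601119 0.06      ] [0.47300204 0.1404129  0.06      ]
0.1 [0.49641072 0.11794398 0.1       ] [0.46798896 0.13186246 0.1       ]
0.12 [0.4934108  0.11391037 0.12      ] [0.46548243 0.12758724 0.12      ]
0.15 [0.48891092 0.10785996 0.15      ] [0.46172262 0.12117441 0.15      ]
0.2 [0.48141112 0.09777595 0.2       ] [0.45545627 0.11048636 0.2       ]
0 [0.00931758 0.00542233 0.04216164] [ 0.01467685  0.0760294  -0.01586374 -0.08217778  0.          0.        ]
30 [0.00641938 0.00506517 0.04063677] [ 0.10142376  0.057468   -0.1171536  -0.0643049   0.19258137  0.15195496]
100 [0.00120343 0.00437508 0.03789157] [ 0.25065953 -0.00327653 -0.30321573 -0.05796112  0.12034299  0.43750828]
```

The scene view contradicts the reported TCP. The visible fingertip, at (209, 422), fits a height about 40 mm above the reported z in both pictures. I will check this away from the tray before pushing: 7 cm outward, then down in small steps while watching the force.

```bash
python3 -m crank '[0,0,0,2.5,0,0,0, 0,0,0,5,0,0,0, 0,0,0,7,0,0,0, 0,0,0,7,0,0.5,0, 0,0,0,7,0,1,0, 0,0,0,7,0,1.2,0, 0,0,0,7,0,1.2,0]'
python3 - <<'E'
from h import *
im=optics.camera("scene");s=monitor.read_state();p=proj("scene",s["position"])[0];print(s["position"],p)
z=cv2.resize(im[160:260,370:490],(720,600),interpolation=cv2.INTER_CUBIC)
cv2.drawMarker(z,(int((p[1]-370)*6),int((p[0]-160)*6)),(0,0,255),0,20,2)
cv2.imwrite("pics/s5.png",z)
E
```

```text
clock: 4.2
position: [0.434, 0.2138, 0.0244]
tool_rot: [[-0.43, 0.903, -0.007], [0.903, 0.43, -0.0], [0.003, -0.006, -1.0]]
contact_force: [0.0, -0.0, 0.9]
gripper_width: -0.0001
[0.43412497 0.21381924 0.02469548] [230.18402564 451.14994704]
```

View pics/s5.png

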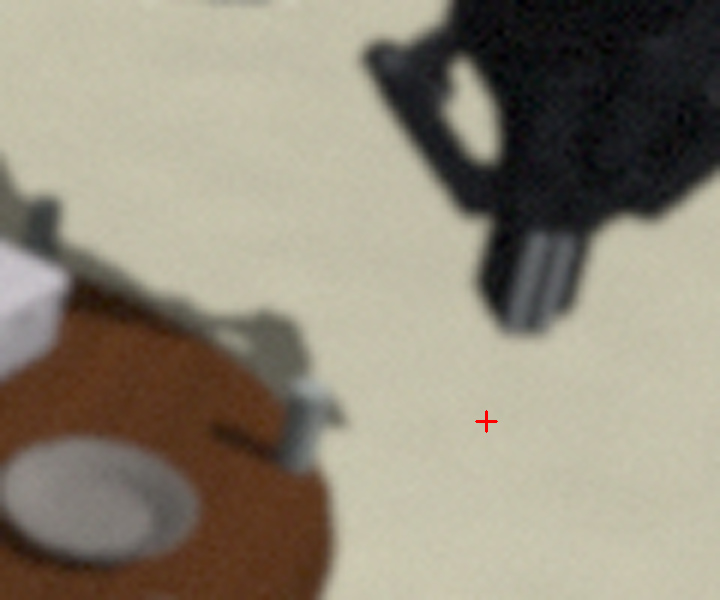

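```bash
python3 -m crank '[0,0,0,0,0,0.5,0, 0,0,0,0,0,1,0, 0,0,0,0,0,1.4,0, 0,0,0,0,0,1.7,0, 0,0,0,0,0,1.9,0, 0,0,0,0,0,2,0, 0,0,0,0,0,2,0]'
python3 - <<'E'
from h import *
im=optics.camera("scene");s=monitor.read_state();p=proj("scene",s["position"])[0];print(s["position"],s["contact_force"],p)
z=cv2.resize(im[160:260,370:490],(720,600),interpolation=cv2.INTER_CUBIC)
cv2.drawMarker(z,(int((p[1]-370)*6),int((p[0]-160)*6)),(0,0,255),0,20,2)
cv2.imwrite("pics/s6.png",z)
E
```

```text
clock: 4.83
position: [0.4339, 0.2138, 0.0045]
tool_rot: [[-0.43, 0.903, -0.007], [0.903, 0.43, -0.0], [0.003, -0.006, -1.0]]
contact_force: [0.1, -0.1, -0.7]
gripper_width: -0.0001
[0.43403918 0.21381098 0.00467118] [0.07675414 0.29229592 0.83318917] [238.3517251  448.96843163]
```

View pics/s6.png

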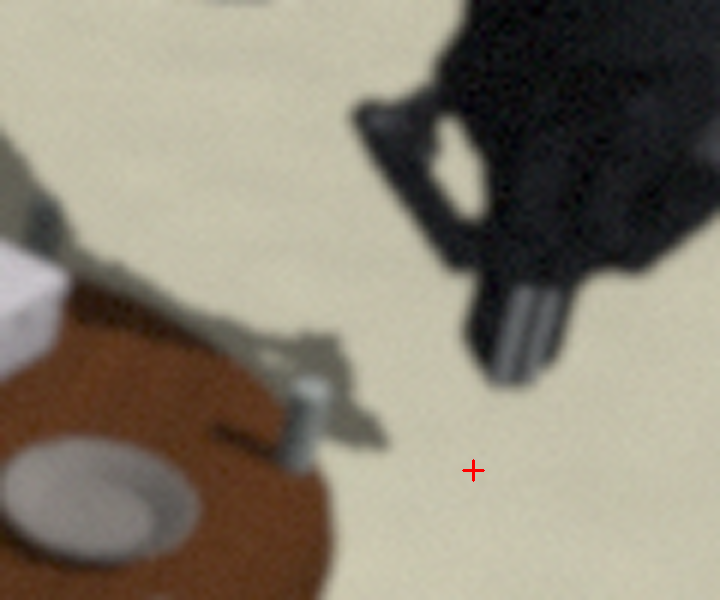

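```bash
cat >> h.py <<'E'
E
python3 - <<'E'
from h import *
from scipy.optimize import least_squares
A=np.array([[.4694,.1508,.133],[.4638,.1514,.0363],[.4341,.2138,.0246],[.4340,.2138,.0046]]);B=np.array([[164,430.5],[209.4,421.9],[215,456.7],[223.8,455.3]])
for reg in(0,30,100):
    r=least_squares(lambda o:np.r_[(proj("scene",A+o)-B).ravel(),reg*o[:2]],[0,0,0.]);print(reg,r.x,np.round(r.fun,2))
E
```

```text
0 [0.00077577 0.00391051 0.03739088] [ 0.36 -0.28 -0.22 -0.31  0.02  0.77 -0.18 -0.16  0.    0.  ]
30 [0.00063922 0.00389718 0.03731405] [ 0.36 -0.28 -0.23 -0.31  0.01  0.76 -0.18 -0.16  0.02  0.12]
100 [0.00011279 0.00382938 0.03701798] [ 0.39 -0.28 -0.24 -0.31 -0.    0.74 -0.2  -0.18  0.01  0.38]
```

The fit over four pictures gives a steady offset: the real fingertip is 37 mm above the reported TCP, and the force stayed near zero. The true tip height is now about 42 mm, which suits the pegs (30–60 mm). I move in behind the peg at this height and use the pictures to confirm.

```bash
cat >> h.py <<'E'
OFF=np.array([.000,.004,.037])
E
python3 - <<'E'
from h import *
togo(np.r_[fing(115.4,.032),.044]-OFF,115.4)
togo(np.r_[fing(115.4,.017),.044]-OFF,115.4)
E
```

```text
yaw 115.44241315215855 turn z 0.0007402491513159526 shift cm [-7.46895128  0.24247663 -0.25293724] pos [0.43403918 0.21381098 0.00467118] w 0.0003911250916727917 t 4.8833 F [0.08 0.29 0.83]
rotvec [-0.00589765 -0.00249082  0.0007476 ]
yaw 115.44241315215855 turn z 0.0007402491513159526 shift cm [-7.47006165  1.74245013 -0.26178505] pos [0.43403918 0.21381098 0.00467118] w 0.0003911250916727917 t 4.8833 F [0.08 0.29 0.83]
rotvec [-0.00589765 -0.00249082  0.0007476 ]
```

```bash
python3 -m crank '[0,0,0,-2,0,-0.2,0, 0,0,0,-4,0,-0.2,0, 0,0,0,-6,0.2,-0.2,0, 0,0,0,-7,0.2,-0.2,0, 0,0,0,-7.4,0.2,-0.2,0, 0,0,0,-7.4,0.2,-0.2,0, 0,0,0,-7.4,0.2,-0.2,0]'
python3 - <<'E'
from h import *
togo(np.r_[fing(115.4,.017),.044]-OFF,115.4)
im=optics.camera("scene");s=monitor.read_state();p=proj("scene",s["position"]+OFF)[0]
z=cv2.resize(im[160:260,360:480],(720,600),interpolation=cv2.INTER_CUBIC)
cv2.drawMarker(z,(int((p[1]-360)*6),int((p[0]-160)*6)),(0,0,255),0,20,2)
cv2.imwrite("pics/s7.png",z)
E
```

```text
clock: 5.47
position: [0.4672, 0.1483, 0.0064]
tool_rot: [[-0.43, 0.903, -0.007], [0.903, 0.43, -0.0], [0.003, -0.006, -1.0]]
contact_force: [0.2, 0.7, -1.0]
gripper_width: -0.0
yaw 115.44390570572172 turn z 0.0007662991252556 shift cm [-0.13387245  1.56676471 -0.06551761] pos [0.46715449 0.14831912 0.00644679] w -2.0576861543293688e-05 t 5.4667 F [ 0.18  0.71 -0.96]
rotvec [-0.00626493 -0.00284405  0.00077521]
```

View pics/s7.png

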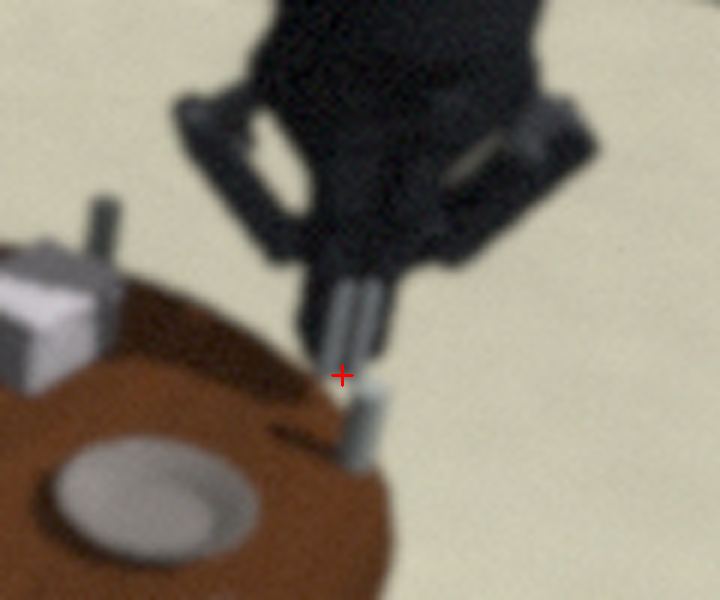

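The tip at about (222, 418) is beside and behind the peg, and the corrected marker lies on the visible tip. I now advance gently to contact.

```bash
python3 -m crank '[0,0,0,-0.1,0.3,-0.2,0, 0,0,0,-0.1,0.6,-0.2,0, 0,0,0,-0.1,0.9,-0.2,0, 0,0,0,-0.1,1.1,-0.2,0, 0,0,0,-0.1,1.3,-0.2,0, 0,0,0,-0.1,1.45,-0.2,0, 0,0,0,-0.1,1.6,-0.2,0]'
python3 - <<'E'
from h import *
togo(np.r_[fing(115.4,.017),.044]-OFF,115.4)
im=optics.camera("scene");s=monitor.read_state()
z=cv2.resize(im[160:260,360:480],(720,600),interpolation=cv2.INTER_CUBIC)
cv2.imwrite("pics/s8.png",z)
for d in np.radians(np.arange(1,9)): print(np.round([d,-13+13*np.cos(d)+1.7*np.sin(d),1.7+13*np.sin(d)-1.7*np.cos(d)],3))
E
```

```text
clock: 6.1
position: [0.4819, 0.1546, 0.0083]
tool_rot: [[-0.43, 0.903, -0.007], [0.903, 0.43, -0.0], [0.003, -0.007, -1.0]]
contact_force: [-0.8, -0.0, 0.3]
gripper_width: -0.0002
yaw 115.4786162503285 turn z 0.001372112413804297 shift cm [-0.06539536 -0.03166167  0.12706112] pos [0.48189561 0.15456851 0.00827039] w -0.00019783562681176674 t 6.1 F [-0.82 -0.04  0.35]
rotvec [-0.00674931 -0.00297881  0.00138217]
[0.017 0.028 0.227]
[0.035 0.051 0.455]
[0.052 0.071 0.683]
[0.07  0.087 0.911]
[0.087 0.099 1.139]
[0.105 0.106 1.368]
[0.122 0.11  1.597]
[0.14  0.11  1.826]
```

View pics/s8.png

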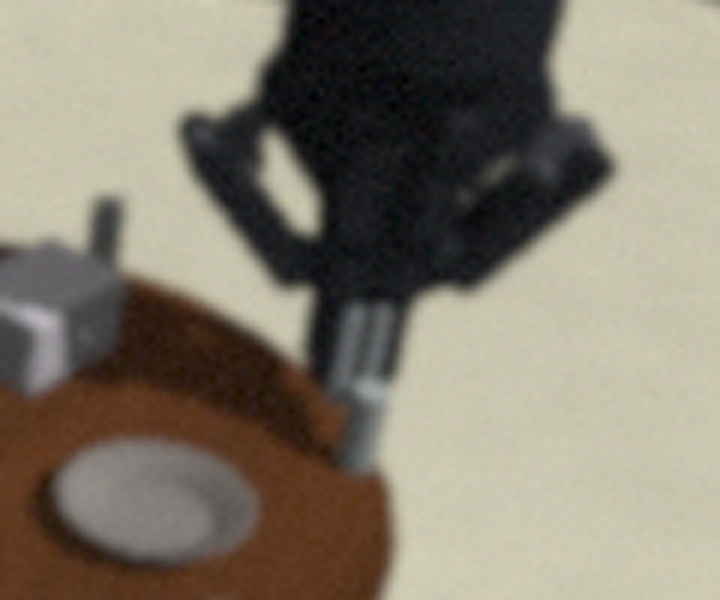

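The tip now stands at the peg, near contact, and the tray has not moved. I start the arc push.

```bash
python3 -m crank '[0,0,0.009,0,0.12,0,0, 0,0,0.017,0,0.23,0,0, 0,0,0.03,0,0.4,0,0, 0,0,0.045,0,0.58,0,0, 0,0,0.062,0.02,0.8,0,0, 0,0,0.08,0.03,1.03,0,0, 0,0,0.097,0.04,1.27,0,0, 0,0,0.115,0.05,1.5,0,0]'
python3 - <<'E'
from h import *
togo(np.r_[fing(115.4-6.6,.017),.045]-OFF,115.4-6.6)
im=optics.camera("scene")
z=cv2.resize(im[170:290,270:450],(800,533),interpolation=cv2.INTER_CUBIC)
cv2.imwrite("pics/s9.png",z)
E
```

```text
clock: 6.82
position: [0.4958, 0.1616, 0.0082]
tool_rot: [[-0.322, 0.947, -0.007], [0.947, 0.322, -0.0], [0.002, -0.007, -1.0]]
contact_force: [-0.3, 0.0, 0.3]
gripper_width: -0.0001
yaw 108.785025194848 turn z -0.0002613596547471456 shift cm [-0.00630489 -0.08433715  0.02018512] pos [0.49579194 0.1616172  0.00819643] w -0.00012449061890883433 t 6.8167 F [-0.27  0.02  0.28]
rotvec [-0.00657858 -0.00202701 -0.00025469]
```

View pics/s9.png

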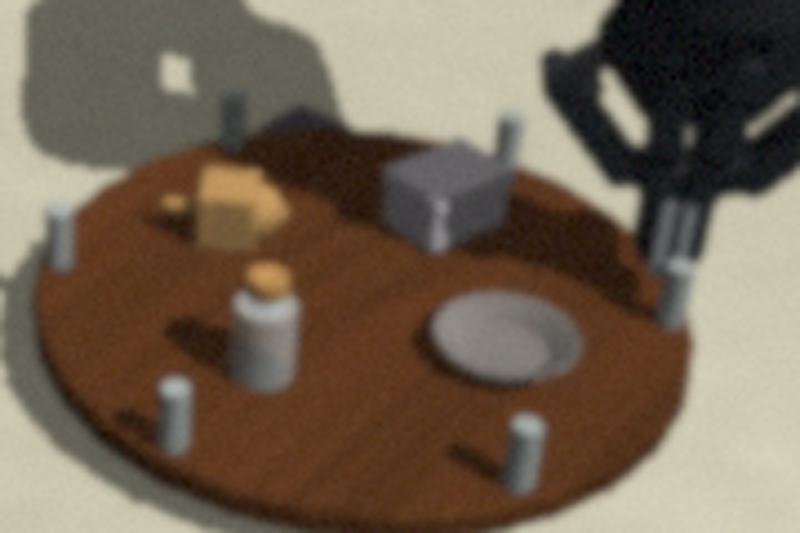

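The peg moves with the finger. The front-right peg has gone from column 397 to about 389, and all the loose items are riding along. I continue in steps.

```bash
R='x'; python3 -m crank '[0,0,0.017,0.03,0.23,0,0, 0,0,0.035,0.05,0.46,0,0, 0,0,0.052,0.07,0.68,0,0, 0,0,0.07,0.09,0.91,0,0, 0,0,0.087,0.1,1.14,0,0, 0,0,0.105,0.11,1.37,0,0, 0,0,0.122,0.11,1.6,0,0, 0,0,0.14,0.11,1.83,0,0]'
python3 -m crank '[0,0,0.017,0.03,0.23,0,0, 0,0,0.035,0.05,0.46,0,0, 0,0,0.052,0.07,0.68,0,0, 0,0,0.07,0.09,0.91,0,0, 0,0,0.087,0.1,1.14,0,0, 0,0,0.105,0.11,1.37,0,0, 0,0,0.122,0.11,1.6,0,0, 0,0,0.14,0.11,1.83,0,0]'
python3 - <<'E'
from h import *
s=monitor.read_state();R=np.array(s["tool_rot"]);y=np.degrees(np.arctan2(R[1,0],R[0,0]))
togo(np.r_[fing(y,.017),.045]-OFF,y)
im=optics.camera("scene")
z=cv2.resize(im[170:290,270:450],(800,533),interpolation=cv2.INTER_CUBIC)
cv2.imwrite("pics/s10.png",z)
E
```

```text
clock: 7.53
position: [0.5135, 0.1687, 0.0082]
tool_rot: [[-0.184, 0.983, -0.006], [0.983, 0.184, -0.0], [0.001, -0.006, -1.0]]
contact_force: [-1.3, -0.7, 1.0]
gripper_width: 0.0006
clock: 8.2
position: [0.5315, 0.1732, 0.008]
tool_rot: [[-0.043, 0.999, -0.006], [0.999, 0.043, -0.0], [0.0, -0.006, -1.0]]
contact_force: [-0.5, -1.0, 0.4]
gripper_width: -0.0004
yaw 92.48314113166614 turn z -0.0 shift cm [-0.03139681 -0.11304089  0.00389188] pos [0.53149962 0.17320405 0.00803199] w -0.00042004989311439004 t 8.2 F [-0.54 -1.02  0.42]
rotvec [-6.19043911e-03 -2.20393629e-04  6.82168852e-07]
```

View pics/s10.png

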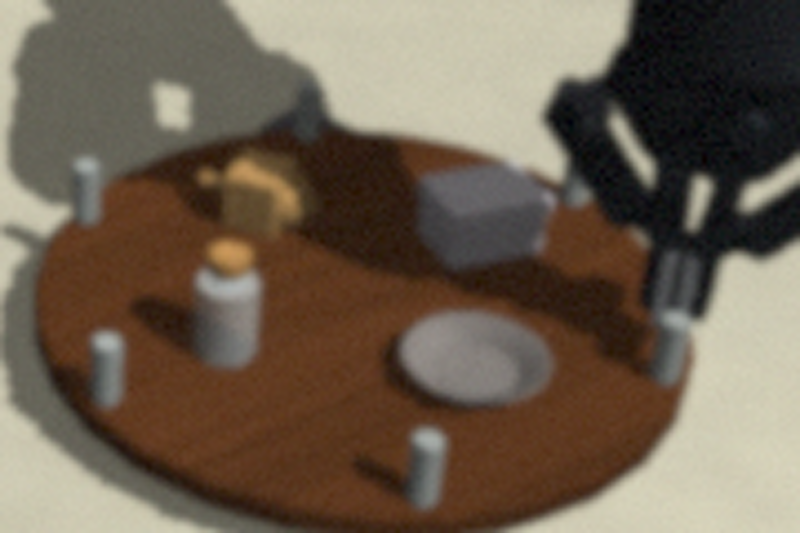

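```bash
python3 -m crank '[0,0,0.017,0.03,0.23,0,0, 0,0,0.035,0.05,0.46,0,0, 0,0,0.052,0.07,0.68,0,0, 0,0,0.07,0.09,0.91,0,0, 0,0,0.087,0.1,1.14,0,0, 0,0,0.105,0.11,1.37,0,0, 0,0,0.122,0.11,1.6,0,0, 0,0,0.14,0.11,1.83,0,0]'
python3 -m crank '[0,0,0.017,0.03,0.23,0,0, 0,0,0.035,0.05,0.46,0,0, 0,0,0.052,0.07,0.68,0,0, 0,0,0.07,0.09,0.91,0,0, 0,0,0.087,0.1,1.14,0,0, 0,0,0.105,0.11,1.37,0,0, 0,0,0.122,0.11,1.6,0,0, 0,0,0.14,0.11,1.83,0,0]'
python3 - <<'E'
from h import *
s=monitor.read_state();R=np.array(s["tool_rot"]);y=np.degrees(np.arctan2(R[1,0],R[0,0]))
togo(np.r_[fing(y,.017),.045]-OFF,y)
im=optics.camera("scene")
z=cv2.resize(im[170:290,270:450],(800,533),interpolation=cv2.INTER_CUBIC)
cv2.imwrite("pics/s11.png",z)
im=optics.camera("top");cv2.imwrite("pics/t11.png",cv2.resize(im[150:310,140:300],(592,592),interpolation=cv2.INTER_CUBIC))
E
```

```text
clock: 8.92
position: [0.5504, 0.1752, 0.008]
tool_rot: [[0.099, 0.995, -0.006], [0.995, -0.099, 0.0], [-0.0, -0.006, -1.0]]
contact_force: [-0.6, -0.5, -0.2]
gripper_width: 0.0001
clock: 9.58
position: [0.569, 0.1744, 0.0079]
tool_rot: [[0.239, 0.971, -0.006], [0.971, -0.239, 0.0], [-0.001, -0.005, -1.0]]
contact_force: [-1.6, -1.0, -0.4]
gripper_width: -0.0003
yaw 76.18127531525278 turn z -0.0 shift cm [-0.07561731 -0.13003592 -0.01254731] pos [0.56898527 0.17442148 0.00786655] w -0.00032311924108327777 t 9.5833 F [-1.63 -1.01 -0.44]
rotvec [-5.40434405e-03  1.25633003e-03 -3.39482858e-06]
```

View pics/s11.png

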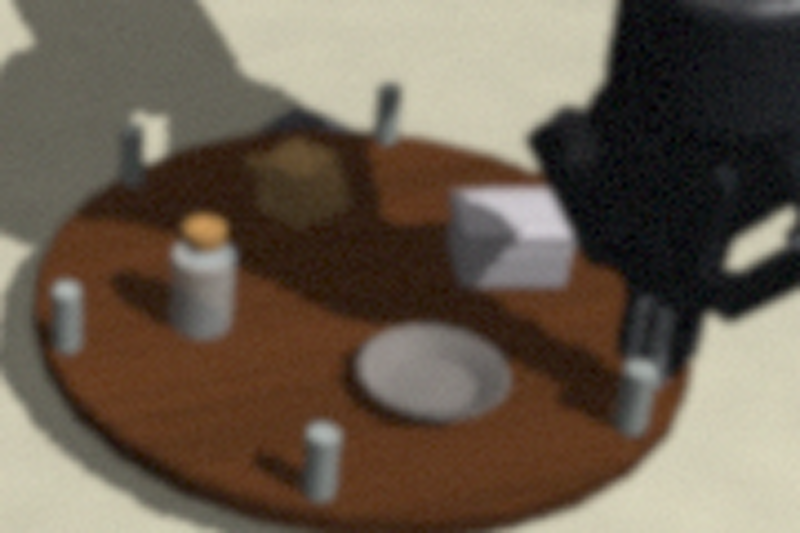

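View pics/t11.png

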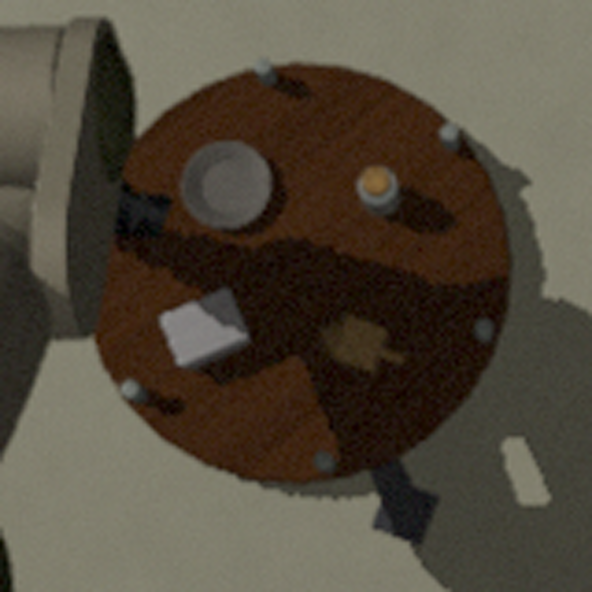

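```bash
cat >> h.py <<'E'
def trayang(z,k=3.7,r0=150,c0=140):
    z=np.array(z,float);P=plane("top",np.c_[r0+z[:,1]/k,c0+z[:,0]/k],.06)[:,:2]-C
    a=np.degrees(np.arctan2(P[:,1],P[:,0])); b=np.degrees(np.angle(np.mean(np.exp(1j*np.radians(a*6)))))/6
    return a,np.hypot(*P.T),b
E
python3 - <<'E'
from h import *
np.set_printoptions(precision=3,suppress=True)
print(trayang([(330,66),(142,133),(98,329),(256,456),(449,382),(482,183)]))
print(trayang([(264,67),(449,131),(484,325),(323,457),(132,386)]))
E
```

```text
(array([  -5.214,   54.982,  115.288,  175.483, -124.489,  -63.969]), array([0.128, 0.128, 0.13 , 0.128, 0.129, 0.13 ]), np.float64(-4.653328792157299))
(array([  14.119,  -45.864, -105.654, -165.874,  134.319]), array([0.128, 0.129, 0.13 , 0.129, 0.129]), np.float64(14.2090100113408))
```

Rotated −41.1°; about 14° remain.

```bash
python3 -m crank '[0,0,0.017,0.03,0.23,0,0, 0,0,0.035,0.05,0.46,0,0, 0,0,0.052,0.07,0.68,0,0, 0,0,0.07,0.09,0.91,0,0, 0,0,0.087,0.1,1.14,0,0, 0,0,0.105,0.11,1.37,0,0, 0,0,0.122,0.11,1.6,0,0, 0,0,0.14,0.11,1.83,0,0]'
python3 -m crank '[0,0,0.017,0.03,0.2,0,0, 0,0,0.025,0.04,0.36,0,0, 0,0,0.035,0.05,0.48,0,0, 0,0,0.042,0.06,0.58,0,0, 0,0,0.048,0.06,0.64,0,0, 0,0,0.048,0.06,0.64,0,0, 0,0,0.048,0.06,0.64,0,0]'
python3 - <<'E'
from h import *
s=monitor.read_state();R=np.array(s["tool_rot"]);y=np.degrees(np.arctan2(R[1,0],R[0,0]))
togo(np.r_[fing(y,.017),.045]-OFF,y)
im=optics.camera("top");cv2.imwrite("pics/t12.png",cv2.resize(im[150:310,140:300],(592,592),interpolation=cv2.INTER_CUBIC))
E
```

```text
clock: 10.35
position: [0.5876, 0.1711, 0.0078]
tool_rot: [[0.373, 0.928, -0.005], [0.928, -0.373, 0.0], [-0.002, -0.005, -1.0]]
contact_force: [-1.2, -1.4, -0.1]
gripper_width: 0.0
clock: 10.93
position: [0.5939, 0.1693, 0.0078]
tool_rot: [[0.417, 0.909, -0.004], [0.909, -0.417, 0.0], [-0.002, -0.004, -1.0]]
contact_force: [-0.4, -0.8, -0.4]
gripper_width: -0.0002
yaw 65.35044640222584 turn z -0.0 shift cm [-0.11967216 -0.18428841 -0.0154436 ] pos [0.59394121 0.16926309 0.00783633] w -0.0002343646882982222 t 10.9333 F [-0.41 -0.79 -0.36]
rotvec [-4.02496344e-03  1.51930069e-03 -3.05756957e-06]
```

View pics/t12.png

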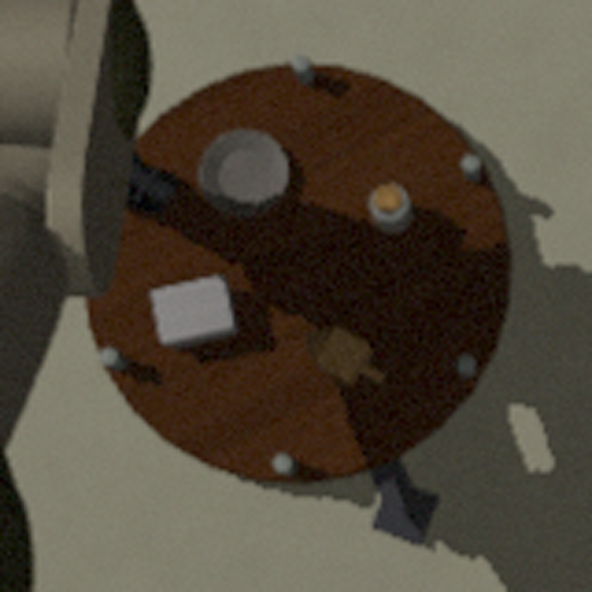

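```bash
python3 - <<'E'
from h import *
np.set_printoptions(precision=3,suppress=True)
print(trayang([(303,64),(470,161),(467,362),(283,461),(110,353)]))
fs=[optics.camera("top").astype(float) for _ in range(6)]
im=np.mean(fs,0);np.save("/tmp/avg.npy",im)
z=cv2.resize(im[205:305,205:275],(700//1,1000),interpolation=cv2.INTER_CUBIC)
a=np.clip(z*3,0,255).astype(np.uint8)
cv2.imwrite("pics/d12.png",a[200:600]) 
E
```

```text
(array([   2.697,  -56.648, -117.047, -176.922,  122.951]), array([0.128, 0.129, 0.13 , 0.13 , 0.129]), np.float64(3.006115301542873))
```

View pics/d12.png

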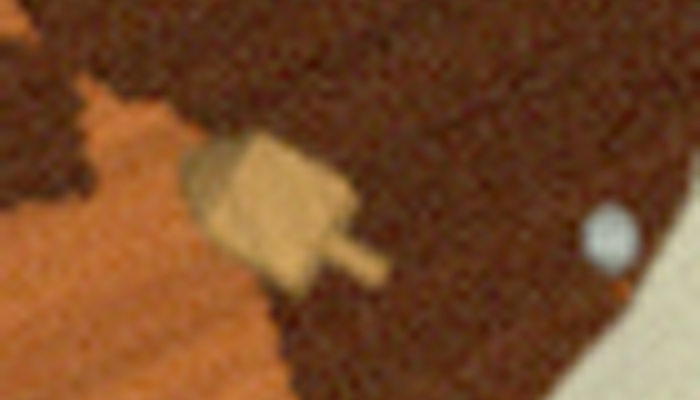

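```bash
python3 - <<'E'
from h import *
np.set_printoptions(precision=4,suppress=True)
d=lambda x,y,z:plane("top",[225+y/10-.0,205+x/10],z)[0]
q=np.array([d(262,130,.058),d(357,195,.058),d(300,297,.058),d(205,220,.058)]);m=q.mean(0)
print(m,ang(m)); [print(np.linalg.norm(q[i]-q[(i+1)%4]),np.degrees(np.arctan2(*(q[(i+1)%4]-q[i])[1::-1]))) for i in range(4)]
st,ct=d(385,272,.044),d(190,165,.044);print(ang(st),ang(ct),np.degrees(np.arctan2(*(ct-st)[1::-1])),np.linalg.norm(ct-st))
E
```

```text
[0.4924 0.009  0.058 ] (np.float64(-147.43010140897556), np.float64(0.07186519217181124))
0.02724823467858841 -120.0574781215684
0.02718019887951592 156.02078740477378
0.028854090104949357 55.5291140671396
0.024844134467477654 -26.924707983753375
(np.float64(-138.53242450229186), np.float64(0.09521224889626773)) (np.float64(-163.37387763258357), np.float64(0.051564487396974064)) 65.57142395701963 0.05304389916650942
```

```bash
python3 - <<'E'
from h import *
im=np.load("/tmp/avg.npy")
z=cv2.resize(im[268:304,228:273],(720,576),interpolation=cv2.INTER_CUBIC)
cv2.imwrite("pics/p12.png",np.clip(z*2.4,0,255).astype(np.uint8))
sc=cv2.imread("pics/scene0.png");cv2.imwrite("pics/ps.png",cv2.resize(sc[188:206,320:356],(720,360),interpolation=cv2.INTER_CUBIC))
E
```

```text
(no output)
```

View pics/p12.png

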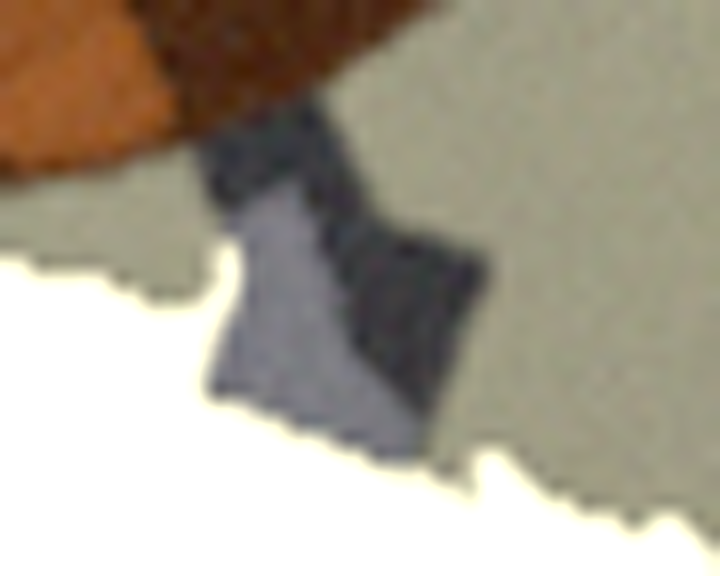

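View pics/ps.png

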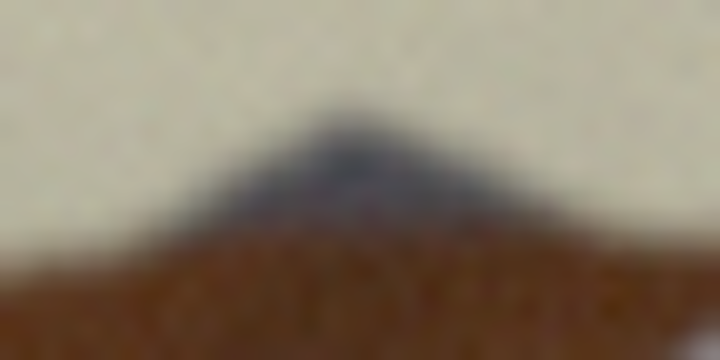

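```bash
python3 - <<'E'
from h import *
d=lambda x,y,z=.008:plane("top",[268+y/16,228+x/16],z)[0]
print("tip",ang(d(425,463)));L,R=d(207,390),d(492,265);print("LR",ang(L),ang(R),ang((L+R)/2))
a,b=d(230,225),d(368,208);print("neck",ang(a),ang(b))
r1,r2=d(320,95),d(368,208);l1,l2=d(195,145),d(230,225)
for u,v in((r1,r2),(l1,l2),((L+R)/2,d(425,463))):print("edge dir",np.degrees(np.arctan2(*(v-u)[1::-1])),ang(u),ang(v))
print("scene tip",plane("scene",[188+115/20,320+350/20],.008),ang(plane("scene",[188+115/20,320+350/20],.008)[0]))
E
```

```text
tip (np.float64(-150.75767286043094), np.float64(0.1964683890374571))
LR (np.float64(-158.99321470894105), np.float64(0.17475426183282688)) (np.float64(-143.82863317757355), np.float64(0.1753318677132803)) (np.float64(-151.39834040487574), np.float64(0.1735125573923336))
neck (np.float64(-155.2508178322671), np.float64(0.1525450501752485)) (np.float64(-147.93203058106775), np.float64(0.15868629476557097))
edge dir -152.00782704614488 (np.float64(-147.39694011533874), np.float64(0.1403039707021265)) (np.float64(-147.93203058106775), np.float64(0.15868629476557097))
edge dir -151.21704550363913 (np.float64(-155.6296655921498), np.float64(0.13947088114903064)) (np.float64(-155.2508178322671), np.float64(0.1525450501752485))
edge dir -145.92901430967586 (np.float64(-151.39834040487574), np.float64(0.1735125573923336)) (np.float64(-150.75767286043094), np.float64(0.1964683890374571))
scene tip [[ 0.37779689 -0.0466215   0.008     ]] (np.float64(-151.70396885571205), np.float64(0.19897907854849056))
```

The pointer is at about −151.3° and the dreidel at about −147.6°, so about 3.6° of slow push remain.

```bash
python3 -m crank '[0,0,0.008,0.01,0.1,0,0, 0,0,0.018,0.03,0.24,0,0, 0,0,0.03,0.04,0.4,0,0, 0,0,0.042,0.06,0.55,0,0, 0,0,0.052,0.07,0.68,0,0, 0,0,0.06,0.08,0.78,0,0, 0,0,0.063,0.09,0.82,0,0, 0,0,0.063,0.09,0.82,0,0]'
python3 - <<'E'
from h import *
im=np.mean([optics.camera("top").astype(float) for _ in range(6)],0)
cv2.imwrite("pics/t13.png",np.clip(cv2.resize(im[150:310,140:300],(592,592),interpolation=cv2.INTER_CUBIC)*1.3,0,255).astype(np.uint8))
z=cv2.resize(im[225:265,205:275],(700,400),interpolation=cv2.INTER_CUBIC)
cv2.imwrite("pics/d13.png",np.clip(z*2.5,0,255).astype(np.uint8)) 
E
```

```text
clock: 11.95
position: [0.6018, 0.1666, 0.0077]
tool_rot: [[0.474, 0.881, -0.004], [0.881, -0.474, 0.0], [-0.002, -0.004, -1.0]]
contact_force: [-0.1, -0.1, 0.4]
gripper_width: -0.0
```

View pics/t13.png

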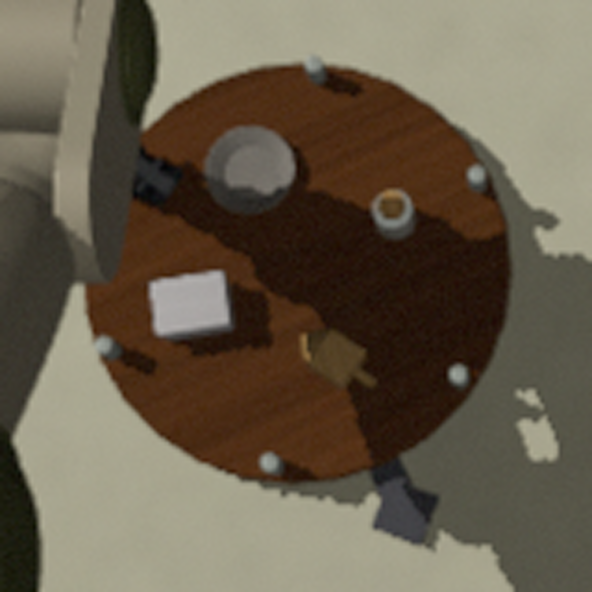

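View pics/d13.png

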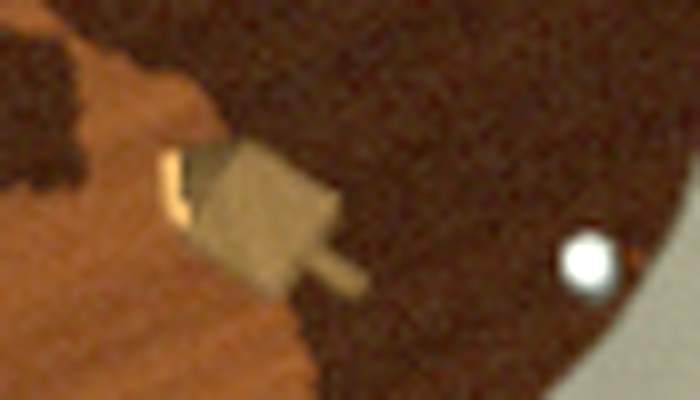

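```bash
python3 - <<'E'
from h import *
np.set_printoptions(precision=3,suppress=True)
print(trayang([(316,66),(477,173),(458,372),(270,460),(106,342)]))
d=lambda x,y,z:plane("top",[225+y/10,205+x/10],z)[0]
q=np.array([d(243,140,.058),d(342,195,.058),d(282,297,.058),d(188,235,.058)]);m=q.mean(0)
print(m,ang(m)); [print(np.linalg.norm(q[i]-q[(i+1)%4]),np.degrees(np.arctan2(*(q[(i+1)%4]-q[i])[1::-1]))) for i in range(4)]
E
```

```text
(array([  -1.154,  -60.712, -120.745,  179.489,  119.607]), array([0.127, 0.129, 0.129, 0.13 , 0.129]), np.float64(-0.7028849045266249))
[0.491 0.013 0.058] (np.float64(-150.81473666290196), np.float64(0.0713940735353674))
0.026765952583535518 -114.77957554244226
0.027510022203684103 154.76778830815914
0.026535290300543066 61.068502753690815
0.02558810877013293 -24.59378052708935
```

The dreidel now reads −150.8° from its body and −151.3° from the peg angle, against −151.3° for the pointer. I back off from the peg and rise.

```bash
python3 -m crank '[0,0,0,0,-0.3,0,0, 0,0,0,0.1,-0.8,0,0, 0,0,0,0.3,-1.4,0,0, 0,0,0,1.5,-1.8,0,0, 0,0,0,4,-1.8,0,0, 0,0,0,7,-1.8,-1,0, 0,0,0,9,-1.8,-4,0, 0,0,0,10,-1.8,-8,0]'
python3 -m crank '[0,0,0,4,-3,-3,0, 0,0,0,8,-6,-5,0, 0,0,0,12,-10,-5,0, 0,0,0,15,-13,-5,0, 0,0,0,18,-16,-5,0, 0,0,0,20,-20,-5,0, 0,0,0,20,-20,-5,0, 0,0,0,20,-20,-5,0]'
python3 - <<'E'
from h import *
im=np.mean([optics.camera("top").astype(float) for _ in range(6)],0)
cv2.imwrite("pics/t14.png",np.clip(cv2.resize(im[150:310,140:300],(592,592),interpolation=cv2.INTER_CUBIC)*1.3,0,255).astype(np.uint8))
z=cv2.resize(im[225:265,205:275],(700,400),interpolation=cv2.INTER_CUBIC)
cv2.imwrite("pics/d14.png",np.clip(z*1.8,0,255).astype(np.uint8)) 
cv2.imwrite("pics/s14.png",optics.camera("scene"))
E
```

```text
clock: 12.92
position: [0.6322, 0.2663, 0.0856]
tool_rot: [[0.471, 0.882, -0.01], [0.882, -0.472, -0.001], [-0.005, -0.009, -1.0]]
contact_force: [0.9, 0.3, 0.3]
gripper_width: 0.0002
clock: 13.58
position: [0.5451, 0.5444, 0.1358]
tool_rot: [[0.465, 0.885, -0.011], [0.886, -0.465, 0.001], [-0.004, -0.011, -1.0]]
contact_force: [-0.2, -0.1, 0.2]
gripper_width: 0.0001
```

View pics/t14.png

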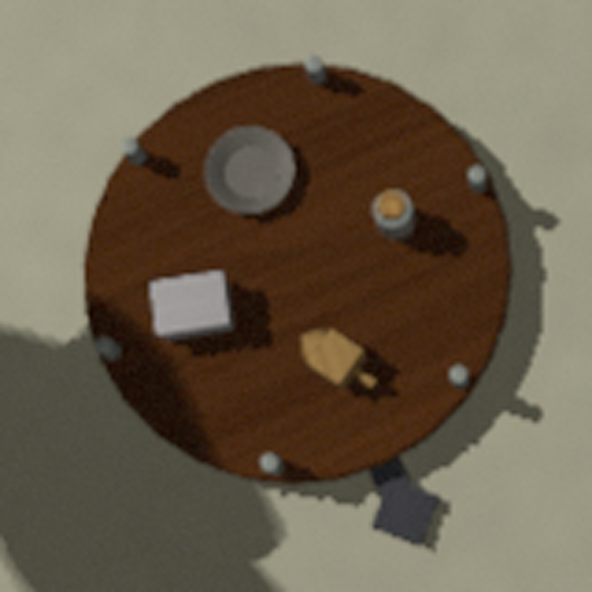

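View pics/d14.png

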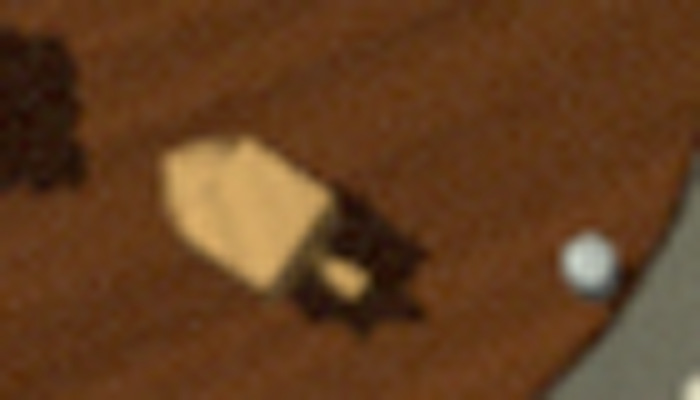

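View pics/s14.png

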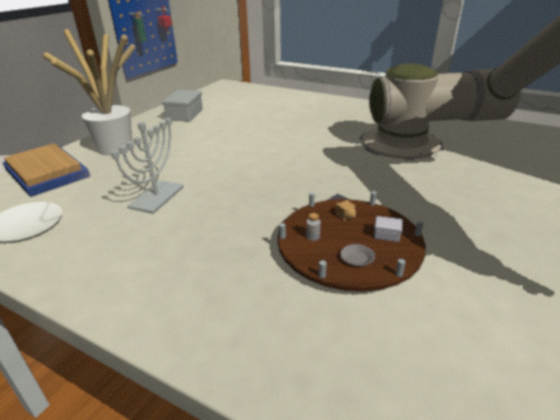

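```bash
python3 - <<'E'
from h import *
np.set_printoptions(precision=4,suppress=True)
print(trayang([(316,66),(477,173),(458,372),(270,460),(106,344),(133,148)]))
d=lambda x,y,z:plane("top",[225+y/10,205+x/10],z)[0]
a,b=d(332,195,.058),d(270,293,.058);e=b-a;print(np.linalg.norm(e));n=np.array([-e[1],e[0]])/np.linalg.norm(e[:2]);
for s in(1,-1): 
  c=(a+b)[:2]/2+s*.014*n;print(c,ang(c))
m=np.mean([d(245,138,.058),a,b,d(183,236,.058)],0);print(m,ang(m))
st,tip=d(360,288,.044),d(165,165,.044);print(np.degrees(np.arctan2(*(tip-st)[1::-1])))
# predicted at target, overlay
th=np.radians(-151.3);o=C+.07*np.array([np.cos(th),np.sin(th)]);yaw=np.radians(58.5)
u=np.array([np.cos(yaw),np.sin(yaw)]);v=np.array([-u[1],u[0]])
for n,z0,crop in(("scene",0,(185,225,320,376)),("top",0,(225,265,205,261))):
    im=optics.camera(n);r0,r1,c0,c1=crop;k=14
    z=cv2.resize(im[r0:r1,c0:c1],None,fx=k,fy=k,interpolation=cv2.INTER_CUBIC);z=cv2.convertScaleAbs(z,alpha=1.4)
    for h in(.03,.058):
        P=[np.r_[o+.014*(i*u+j*v),h] for i,j in((1,1),(1,-1),(-1,-1),(-1,1))]
        q=proj(n,P);q=((q[:,::-1]-[c0,r0]+.5)*k).astype(np.int32);cv2.polylines(z,[q],True,(0,0,255) if h>.05 else (255,0,0),1)
    cv2.imwrite(f"pics/ov_{n}.png",z)
E
```

```text
(array([  -1.1543,  -60.7122, -120.7446,  179.4892,  120.1291,   60.0311]), array([0.127 , 0.1293, 0.1292, 0.1297, 0.1292, 0.1267]), np.float64(-0.493626736235452))
0.026943722728725136
[ 0.4786 -0.0089] (np.float64(-142.77425484865012), np.float64(0.09349313017483044))
[0.4913 0.0161] (np.float64(-152.8555528117884), np.float64(0.06933027479450368))
[0.4909 0.0144 0.058 ] (np.float64(-151.79151447207153), np.float64(0.07052225019443535))
62.153577976685796
```

View pics/ov_scene.png

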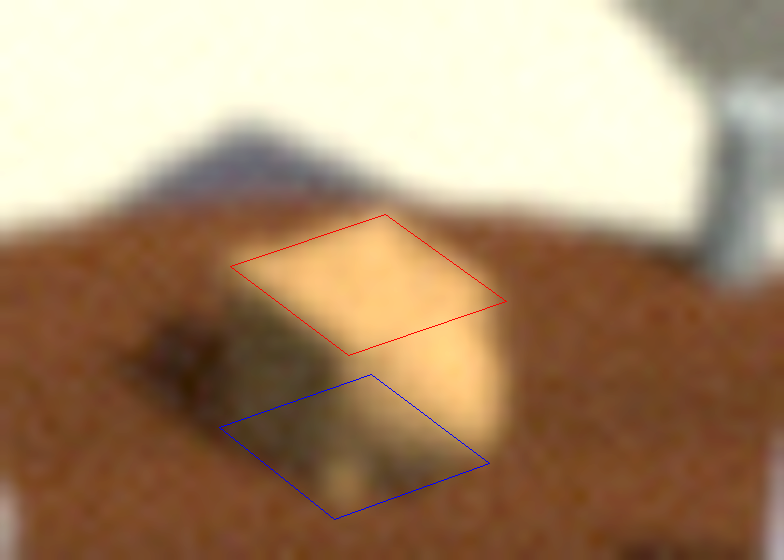

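View pics/ov_top.png

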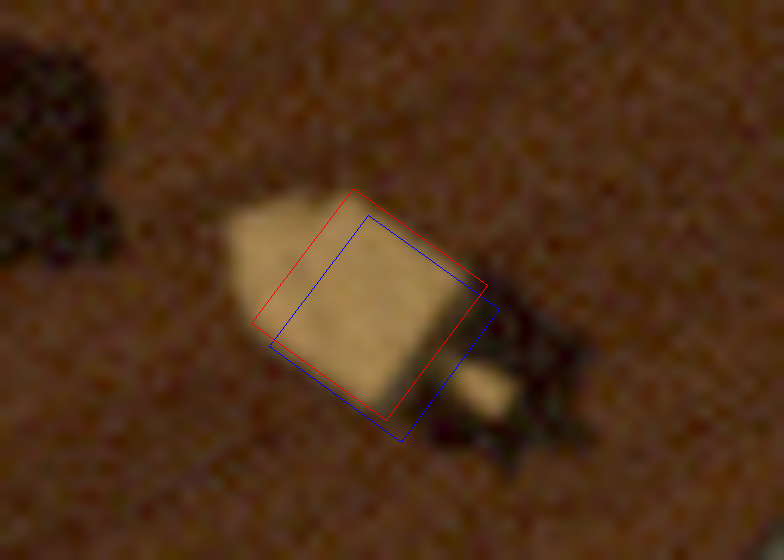

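The released tray has stayed put. The overlay of a dreidel placed exactly on the pointer line agrees with both views to about 1–1.5 mm. The arm is clear, so I hand in.

```bash
python3 - <<'E'
from h import *
from station import bot
s=monitor.read_state();print(s["clock"],np.abs(s["qvel"]).max(),s["contact_force"])
print(bot.sign_off())
E
```

```text
14.0333 0.006263610126788202 [ 0.07759712 -0.01223033 -0.25937295]
the job is handed in; nothing more can be done
None
```

I turned the tray about 56° clockwise by pushing one rim peg with the shut fingers, then backed off clear and handed in at 14 s. The wrist force readings stayed under about 2 N.

**Alignment:** In the last pictures the dreidel's origin sits at about −151° to −152° around the turning axis, and the pointer at about −151.3°. The radius is about 70 mm. One rougher estimate, from a single edge of the dreidel, gave −152.9°. The tray did not visibly move when the fingers let go.

**Other items:** The tin, vial and saucer rode along upright and were not touched, and the menorah is where it stood.

**Where checks disagreed:**
- **Fingertip height:** In the scene camera the visible fingertip was about 37 mm above the reported tool position. I checked this in four pictures and a descent beside the tray, then worked with the corrected height.
- **Dreidel's own axis:** It lies about 30° off the pointer line, as it did relative to the tray at the start. Turning the tray cannot change that, so I lined up its origin, as the task's "front" point describes.

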